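# Clear the garlic off the prep board into its drawer and close the board up

## Task

Clear the prep board: with the outside of the fingers sweep the garlic bulb across the board and over its front edge so that it drops into the wide drawer standing open below, then push both drawers of the board fully home, flush with its front. Only push: do not lift or carry the garlic or the drawers. Leave the lemon on the board and the things round about where they are.

Things in the scene. Friction and masses are not known exactly. Their poses are not given: they have to be found in the camera images.
- station: Prep board: a wooden chopping board, 210 (x, depth) x 294 (y, width) mm, on a frame fixed to the worktop. Board flat, no rim, 18 mm thick, top 84 mm above the worktop. Origin: on the worktop below its centre; x to its back, y to its left seen from the robot. Front edge at x = -105 mm. Below it two bays open to the front: wide (centre y = -50 mm) and narrow (centre y = +88 mm).
- chute (a point): Point on the front edge of the board's top, half-way along the wide bay (board frame x = -105, y = -50, z = 84 mm): the wide drawer stands open below and in front of it. The bays are 66 mm high, 165 and 89 mm wide, floored by the worktop, with a 12 mm divider between and a back panel that stops the drawers.
- wide_drawer: Wide loose drawer: steel tray (4 mm walls, floor) with a wooden front 10 mm thick, solid to the touch. 198 long (x) x 159 wide (y) x 52 high mm, about 0.45 kg, 3 mm of play at each side in its bay. Starts 85 to 105 mm out. Origin: centre of its underside; axes as the board's; front face at x = -99 mm. Home: origin at x = -6 mm in the board's frame, front flush with the board's.
- narrow_drawer: Narrow loose drawer to the left of the wide one: the same but 83 mm wide, empty; starts 35 to 70 mm out. Origin: centre of its underside; front face at x = -99 mm. Home: origin at x = -6 mm in the board's frame, front flush with the board's.
- garlic_mid (a point): Centre of the garlic bulb, 25 mm above its base: roundish, about 50 mm in diameter and 51 mm high, 20 to 30 g, standing on the board; it slides, tips or rolls when pushed. It fits into the wide drawer and passes below the board there with 10 mm to spare.
- lemon_mid (a point): Centre of the lemon (78 x 55 x 56 mm) lying on the back left part of the board, long axis roughly front to back. Stays where it is.
- egg_cup: Stoneware egg cup, 48 mm wide, 52 mm high, on the worktop right of the drawers; origin at the centre of its underside. Bystander.
- onion: Red onion, about 83 mm, far right on the worktop; origin at its underside. Bystander.
- tin: Low food tin, diameter 75, 58 mm high, right of the prep board; origin at the centre of its underside. Bystander.
- tumbler: Clear drinking glass, diameter 81, 93 mm high, right of the prep board; origin at the centre of its underside. Bystander.

How it is judged (in metres and radians):
On the way, in this order (a step that is already met when the one before it is completed fails the run):
1. the garlic lies in the wide drawer, before that drawer is closed (x of garlic_mid in the frame of wide_drawer between -0.09 and 0.096 m and y of garlic_mid in the frame of wide_drawer between -0.077 and 0.077 m and z of garlic_mid in the frame of wide_drawer below 0.045 m and x of wide_drawer in the frame of station below -0.05 m), for 0.2 s.
2. both drawers are pushed home (x of each of wide_drawer, narrow_drawer in the frame of station above -0.012 m and height (world z) of each of wide_drawer, narrow_drawer below 0.006 m), for 0.2 s.
At the end, for the whole second after the job is handed in: The garlic lies at rest inside the wide drawer; both drawers are home, their fronts flush with the board's front edge to within 6 mm, standing on the worktop and at rest; the lemon is still on the board (all of step 2 and x of garlic_mid in the frame of wide_drawer between -0.09 and 0.096 m and y of garlic_mid in the frame of wide_drawer between -0.077 and 0.077 m and z of garlic_mid in the frame of wide_drawer below 0.045 m and linear speed of garlic below 0.02 m/s and linear speed of each of wide_drawer, narrow_drawer below 0.01 m/s and height (world z) of lemon_mid above 0.1 m); the robot touches nothing.
It fails at once if the garlic is lifted (more than 16 mm off the board) (height (world z) of garlic_mid above 0.125 m).
It fails at once if the garlic is carried out past the board's front edge instead of dropping over it (x of garlic_mid in the frame of station below -0.155 m and height (world z) of garlic_mid above 0.095 m).
It fails at once if a drawer is lifted or tipped (height (world z) of any of wide_drawer, narrow_drawer above 0.015 m or angle between any of wide_drawer, narrow_drawer's own z axis and vertical above 0.15 rad).
It fails at once if the lemon or a bystander is shifted by more than 30 mm (distance of any of lemon_mid, egg_cup, onion, tin, tumbler from where it was at the start of the episode above 0.03 m).
It also fails if it takes over 70 s, if anything falls off the work surface, if the arm or the gripper's body presses on something with over 40 N, if the wrist force passes 120 N, or if a joint passes its speed limit or range.

## Robot

A 6-joint arm with a two-finger parallel gripper is mounted at the origin on a cart in front of the work surface, level with it; the furniture and walls round the work are solid. World frame = base frame: x ahead of the robot, y to its left, z up, the work surface at z = 0. Lengths are in m, angles in degrees, forces in N, time in s.
With the tool pointing down it reaches from about 0.375 to 0.9 m from the base axis. Payload 3.1 kg.
Tool frame: the origin (TCP) lies on the centre line of the jaws, within the pads' length; the fingertips stand 14 mm ahead of it and the grasp point (between the pads) lies 5 mm behind it (bot.tips_ahead is the distance from the TCP to the fingertips, in m); z points along the fingers, y is the line along which they close (so a half turn about z gives the same grasp; the last joint's range is limited). The gripper opens to 87 mm and grips with 3 to 60 N. Pads are 19 mm wide; open, the fingers measure 117 mm over their backs; the gripper's body (75 mm by 190 mm) begins 51 mm behind the grasp point.
Start: joints at [56.179, 30.224, 82.088, -0, 67.689, -10.227], TCP at [0.25, 0.573, 0.237] pointing down, gripper open.
Joint ranges: [-176.69, 176.69], [-43.24, 126.21], [12.49, 139.97], [-82, 262], [0, 151.66], [-163.58, 163.58]. Speed limits (degrees/s): [159.86, 159.86, 180, 180, 180, 180].

## Interface

Orientations are given as a 3x3 rotation matrix whose columns are the frame's x, y, z axes.
In Python, from rig import bot gives the robot as it stands.
- The arm moves only by the tool play_rows, never from a script. Its argument "moves" is a list that holds one entry, the list of rows, each a list of 6 numbers: the shift along the tool's x, y, z in mm, then the turn, a rotation vector about the tool's x, y, z in rad. A call has 1 to 5 rows; each row shifts and turns the commanded pose from where the row before left it, along the tool's axes as they then stand; what a row does not reach is not made up. A row lasts 1/10 s, in which the tool goes at most 50 mm and 8.59 degrees, less where a joint would pass 70% of its speed; a pose out of reach is approached as far as the arm can. A call with a gripper value outside its range is refused whole. "fingers" is the opening, from -1 (shut) to 1 (fully open), set as the call begins (left out, the last holds). The fingers move at their own pace and stop on an object; the grip force is fixed at half the most. Time passes only in rows, so rows that do not move let the fingers close. It gives the time, the measured TCP pose, the force, the opening and the grip force at its end, in the units of the state.
- bot.read_state(): the state, without advancing time (a new reading comes with each control period).
- bot.capture(name): name is "scene" or "top"; returns a dict with "image" (400x640x3 uint8, blue, green, red), "fx", "fy", "cx", "cy" (pixels), "distortion" ([k1, k2, p1, p2, k3] as OpenCV has them; the pictures are not rectified), "R" (3x3) and "t" (3): a world point X has camera coordinates R X + t. Camera axes: x right, y down, z forward; pixel columns grow to the right and rows downward; lengths in m; the calibration is good to about 2 mm. A picture is of the moment at which its call begins. There is no depth.
- bot.hand_in(): hands the job in; it is judged then, once.
Trained networks look in a picture, given as the dict that the camera call returned (one of the last four; its "shot" number tells which), for a name from the list of things; names that differ only in an ending like _2 or _b are one class to them, and where a whole thing is asked for, a point or a joint stands for the part that bears it (a point fixed in the world has none). Each returns a list of dicts, best first, with "confidence" (0 to 1); they miss things now and then, are a little off and sometimes report something else, mostly with a low value. They report only what shows in the picture. A call takes as long as a camera call.
- bot.search_frame(picture, query): "centre" ([column, row] in pixels, amid what is visible of it).
- bot.silhouettes(picture, query): "pixels" (400x640 bool, what is visible of it) and "centre" ([column, row] in pixels, amid what is visible of it).
- bot.pinpoint(picture, query): "centre" ([column, row] in pixels: a listed point, or the origin of a listed thing).
The state is a dict: "time_s": time; "joint_positions": joint angles; "qvel": joint speeds; "tau": joint torques, N m; "position": TCP position; "tcp_rot": TCP orientation; "force": force on the tool from outside, world axes, zero at the start; "moment": the same for the moment, N m; "opening": opening from 0.0 (shut) to 1.0 (fully open); "grasp_force": force on a finger pad.
Only numpy, scipy, OpenCV 4.12 (cv2) and the standard library are available. Lean on these libraries where they do the work, as an engineer would, in place of code of your own. Each camera call takes 0.05 s, during which the arm holds its last target. There are 200 camera calls.

## Working session

There is one attempt and no reset: what is moved stays moved. The work goes in short steps, Python scripts to look and compute and a tool call to move; the robot and the scene stay as the last step left them, time stands still between calls to the robot, and variables do not carry over. Pictures are saved under pics/ and viewed, at most 10 in all, crops included, and the job is handed in when it is done.

Besides the shell and the picture viewer there is one more tool, called after "Request:" as name([rows], argument=value, ...), one row to a line, values as JSON. play_rows: Moves the arm, as the interface text tells. Its arguments: {"type":"object","properties":{"moves":{"type":"array","items":{"type":"array","items":{"type":"array","items":{"type":"number"}}}},"fingers":{"type":"number"}},"required":["moves"]}

```bash
mkdir -p pics
cat > h.py <<'E'
import numpy as np, cv2
from rig import bot
def ray(p,px):
    K=np.array([[p['fx'],0,p['cx']],[0,p['fy'],p['cy']],[0,0,1]]);R=np.array(p['R']);t=np.array(p['t'])
    u=cv2.undistortPoints(np.array([[px]],float),K,np.array(p['distortion'],float))[0,0]
    return -R.T@t, R.T@np.array([u[0],u[1],1])
def onz(p,px,z):
    c,d=ray(p,px); return c+d*(z-c[2])/d[2]
def tri(a,b):
    A=np.zeros((3,3));B=np.zeros(3)
    for p,px in (a,b):
        c,d=ray(p,px);d=d/np.linalg.norm(d);M=np.eye(3)-np.outer(d,d);A+=M;B+=M@c
    return np.linalg.solve(A,B)
E
python3 - <<'E'
from h import *
np.set_printoptions(precision=4,suppress=True)
s=bot.capture("scene");t=bot.capture("top")
cv2.imwrite("pics/s0.png",s['image']);cv2.imwrite("pics/t0.png",t['image'])
for q in ["station","chute","wide_drawer","narrow_drawer","garlic_mid","lemon_mid","egg_cup","onion","tin","tumbler"]:
    a=bot.pinpoint(s,q);b=bot.pinpoint(t,q)
    print(q,[(np.round(x['centre'],1),round(x['confidence'],2)) for x in a[:2]],[(np.round(x['centre'],1),round(x['confidence'],2)) for x in b[:2]])
    if a and b: print('   ',tri((s,a[0]['centre']),(t,b[0]['centre'])))
print(bot.read_state());
E
```

```text
station [(array([346.9, 177.7]), 0.63)] [(array([272.4, 202.5]), 0.67), (array([286.9, 236.7]), 0.39)]
    [ 0.6472  0.1429 -0.0084]
chute [(array([299.7, 176.2]), 0.58)] [(array([284.9, 233.5]), 0.72)]
    [0.5377 0.0921 0.078 ]
wide_drawer [(array([305.8, 192.9]), 0.91)] [(array([289.3, 236. ]), 0.61), (array([365.9, 211.4]), 0.38)]
    [0.5438 0.0863 0.0118]
narrow_drawer [] []
garlic_mid [(array([346.5, 147.6]), 0.79)] [(array([269.4, 198.2]), 0.8), (array([398.2, 222.4]), 0.57)]
    [0.6379 0.1359 0.1232]
lemon_mid [(array([359.4, 116.4]), 0.8)] [(array([234.2, 183.2]), 0.94), (array([272.3, 203.5]), 0.71)]
    [0.6772 0.2373 0.115 ]
egg_cup [(array([276.1, 271.7]), 0.75)] [(array([353.8, 257.9]), 0.76)]
    [ 0.4802 -0.1088 -0.0064]
onion [(array([313., 375.]), 0.62)] [(array([429. , 229.9]), 0.8)]
    [ 0.5645 -0.3336  0.0055]
tin [(array([340.4, 277.7]), 0.9), (array([346.3, 175.3]), 0.54)] [(array([364. , 206.9]), 0.88)]
    [ 0.6261 -0.1363  0.0248]
tumbler [(array([331.9, 322.7]), 0.87), (array([362. , 115.3]), 0.71)] [(array([397.5, 224.5]), 0.69)]
    [ 0.5912 -0.2347  0.0144]
{'time_s': 1.1, 'joint_positions': array([ 56.1768,  30.2246,  82.0875,   0.0007,  67.6894, -10.229 ]), 'qvel': array([-0.0253, -0.1286,  0.0538,  0.037 ,  0.0203, -0.0212]), 'tau': array([  0.0005, -44.0024, -17.6989,   0.0634,   0.0504,   0.    ]), 'position': array([0.2501, 0.5727, 0.2365]), 'tcp_rot': array([[-0.9164,  0.4003, -0.    ],
       [ 0.4003,  0.9164, -0.    ],
       [ 0.    , -0.    , -1.    ]]), 'force': array([-0.112 , -0.24  , -0.6847]), 'moment': array([-0.0245, -0.0077, -0.0141]), 'grasp_force': 0.0, 'opening': 0.9957539926607402}
```

```bash
python3 -c "
import cv2
a=cv2.imread('pics/s0.png');b=cv2.imread('pics/t0.png')
cv2.imwrite('pics/s0c.png',cv2.resize(a[70:330,200:500],None,fx=2.3,fy=2.3,interpolation=cv2.INTER_CUBIC))
cv2.imwrite('pics/t0c.png',cv2.resize(b[130:290,190:430],None,fx=3.3,fy=3.3,interpolation=cv2.INTER_CUBIC))"
```

```text
(no output)
```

View pics/s0c.png

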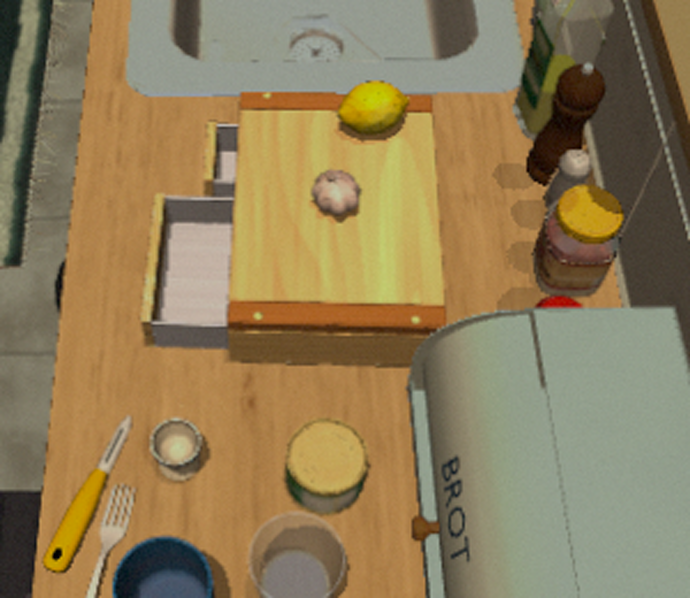

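View pics/t0c.png

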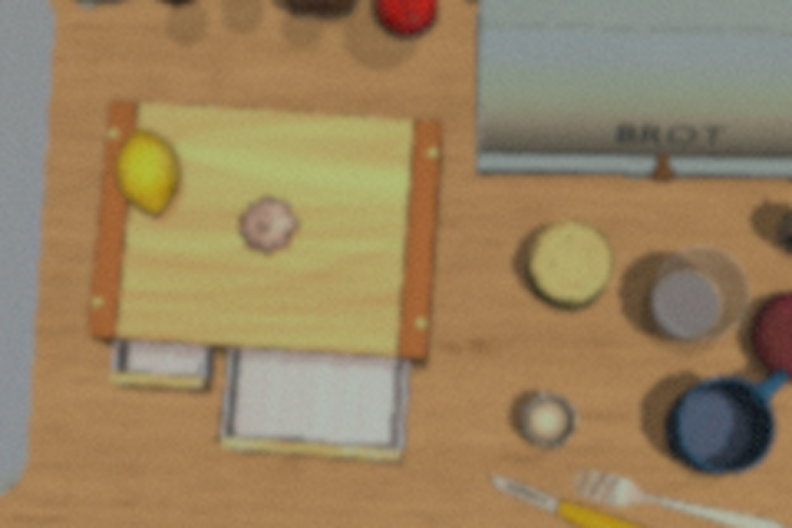

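The board is at crop corners (top view) ~(110,102), (441,120), (425,360), (90,337). The garlic is at (268,223), mid-board, and the lemon is back left. Both drawers are open at the front: wide front edge (222,445)-(402,457), narrow (112,382)-(208,387).

Run:
```python
from h import *
np.set_printoptions(precision=4,suppress=True)
s=bot.capture("scene");t=bot.capture("top")
P=lambda x,y:(x/3.3+190-.35,y/3.3+130-.35)
S=lambda x,y:(x/2.3+200-.28,y/2.3+70-.28)
c=[onz(t,P(*q),.084)[:2] for q in [(110,102),(441,120),(425,360),(90,337)]]
print("board BL BR FR FL",c, [np.linalg.norm(c[i]-c[(i+1)%4]) for i in range(4)])
print("board scene",[onz(s,S(*q),.084)[:2] for q in [(433,95),(444,327),(229,328),(240,93)]])
print("wide front L,R outer top",[onz(t,P(*q),.052)[:2] for q in [(220,447),(402,461)]],[onz(s,S(*q),.052)[:2] for q in [(153,198),(143,335)]])
print("narrow",[onz(t,P(*q),.052)[:2] for q in [(110,384),(208,389)]],[onz(s,S(*q),.052)[:2] for q in [(207,123),(203,195)]])
for q in ["garlic_mid","lemon_mid"]:
    for n,p in(("s",s),("t",t)):
        m=bot.silhouettes(p,q)[0]; px=m['centre']
        ys,xs=np.where(m['pixels'])
        print(q,n,px,onz(p,px,.109)[:2],[onz(p,e,.109)[:2] for e in ((xs.min(),px[1]),(xs.max(),px[1]),(px[0],ys.min()),(px[0],ys.max()))])
c=np.array(c);fr=(c[2]+c[3])/2;ctr=c.mean(0);xa=(c[0]+c[1]-c[2]-c[3]);xa2=np.array([c[0]-c[1]])[0]
print("centre",ctr,"yaw",np.degrees(np.arctan2(xa[1],xa[0])),np.degrees(np.arctan2(-xa2[0],xa2[1])))
```

```text
board BL BR FR FL [array([0.7503, 0.28  ]), array([ 0.7395, -0.0117]), array([ 0.5288, -0.0025]), array([0.5423, 0.2859])] [np.float64(0.2918995515269903), np.float64(0.2109701869980562), np.float64(0.28869675135112527), np.float64(0.20814155420452465)]
board scene [array([0.7542, 0.2817]), array([ 0.7371, -0.0106]), array([ 0.5333, -0.0087]), array([0.5432, 0.2878])]
wide front L,R outer top [array([0.4519, 0.1747]), array([0.4434, 0.016 ])] [array([0.4501, 0.1701]), array([0.4477, 0.003 ])]
narrow [array([0.5045, 0.2738]), array([0.5021, 0.1873])] [array([0.5057, 0.2732]), array([0.5032, 0.1732])]
garlic_mid s [344.1, 149.9] [0.6363 0.1412] [array([0.6154, 0.1416]), array([0.6614, 0.1409]), array([0.6371, 0.1584]), array([0.6348, 0.1068])]
garlic_mid t [270.4, 196.8] [0.6415 0.1346] [array([0.6411, 0.1554]), array([0.642 , 0.1104]), array([0.6638, 0.1354]), array([0.6154, 0.1336])]
lemon_mid s [359.0, 115.1] [0.6772 0.2467] [array([0.6481, 0.2472]), array([0.7209, 0.2461]), array([0.6792, 0.2797]), array([0.6747, 0.2061])]
lemon_mid t [234.5, 182.6] [0.6802 0.2378] [array([0.6797, 0.2647]), array([0.6806, 0.2165]), array([0.7196, 0.2398]), array([0.6504, 0.2362])]
centre [0.6402 0.1379] yaw -2.0630373902480543 -2.124687171024067
```

Request:
play_rows([
  [[0, 0, 0, 0, 0, -0.125], [0, 0, 0, 0, 0, -0.125], [0, 0, 0, 0, 0, -0.125], [-36, -32, 0, 0, 0, 0], [-36, -32, 0, 0, 0, 0]],
], fingers=-0.31)

```text
time_s: 1.9
position: [0.3195, 0.5063, 0.2365]
tcp_rot: [[-0.999, 0.033, 0.001], [0.033, 0.999, 0.0], [-0.001, 0.0, -1.0]]
force: [-0.2, 0.8, 0.5]
opening: 0.63
grasp_force: 0.0
```

Request:
play_rows([
  [[-36, -32, 0, 0, 0, 0], [-36, -32, 0, 0, 0, 0], [-36, -32, 0, 0, 0, 0], [-36, -32, 0, 0, 0, 0], [-36, -32, 0, 0, 0, 0]],
])

```text
time_s: 2.4
position: [0.495, 0.3382, 0.2368]
tcp_rot: [[-0.999, 0.037, 0.0], [0.037, 0.999, 0.0], [-0.0, 0.0, -1.0]]
force: [1.0, 0.4, 1.2]
opening: 0.353
grasp_force: 0.0
```

Request:
play_rows([
  [[-36, -32, 0, 0, 0, 0], [-36, -32, 0, 0, 0, 0], [-36, -32, 0, 0, 0, 0], [-36, -32, 0, 0, 0, 0], [0, 0, 0, 0, 0, 0]],
])

```text
time_s: 2.9
position: [0.6382, 0.2011, 0.2365]
tcp_rot: [[-0.999, 0.043, 0.005], [0.043, 0.999, -0.002], [-0.005, -0.002, -1.0]]
force: [-0.3, 0.7, 0.9]
opening: 0.344
grasp_force: 0.0
```

Request:
play_rows([
  [[-34, -32, 0, 0, 0, 0], [-33, -32, 0, 0, 0, 0], [0, 0, 0, 0, 0, 0], [0, 0, 40, 0, 0, 0], [0, 0, 30, 0, 0, 0]],
])

```text
time_s: 3.4
position: [0.697, 0.1403, 0.1658]
tcp_rot: [[-0.999, 0.037, 0.0], [0.037, 0.999, 0.001], [-0.0, 0.001, -1.0]]
force: [0.2, 0.3, -0.6]
opening: 0.349
grasp_force: 0.0
```

Run:
```python
from h import *
print(bot.read_state()['position'])
s=bot.capture("scene");a=s['image']
cv2.imwrite('pics/s1c.png',cv2.resize(a[70:270,240:460],None,fx=2.5,fy=2.5))
```

```text
[0.69701577 0.14032866 0.1657729 ]
```

View pics/s1c.png

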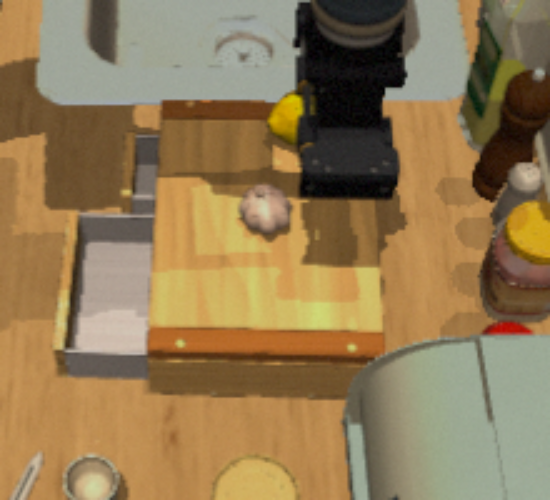

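Request:
play_rows([
  [[-3, -4, 19, 0, 0, 0], [0, 0, 20, 0, 0, 0], [0, 0, 20, 0, 0, 0], [0, 0, 0, 0, 0, 0], [5, 0, 0, 0, 0, 0]],
])

```text
time_s: 3.95
position: [0.6956, 0.1366, 0.1081]
tcp_rot: [[-0.999, 0.036, 0.001], [0.036, 0.999, 0.0], [-0.001, 0.0, -1.0]]
force: [0.5, -1.4, 0.6]
opening: 0.346
grasp_force: 0.0
```

Request:
play_rows([
  [[6, 0, 0, 0, 0, 0], [6, 0, 0, 0, 0, 0], [6, 0, 0, 0, 0, 0], [6, 0, 0, 0, 0, 0], [0, 0, 0, 0, 0, 0]],
])

```text
time_s: 4.45
position: [0.6703, 0.1371, 0.1079]
tcp_rot: [[-0.999, 0.037, -0.001], [0.037, 0.999, -0.0], [0.001, -0.0, -1.0]]
force: [-0.3, 0.6, 0.3]
opening: 0.345
grasp_force: 0.0
```

Run:
```python
from h import *
print(bot.read_state()['position'])
s=bot.capture("scene");t=bot.capture("top")
for p in (s,t):
    m=bot.silhouettes(p,"garlic_mid")
    for x in m[:1]: print(x['centre'],x['confidence'],x['pixels'].sum(),onz(p,x['centre'],.109))
a=s['image'][70:270,230:430];b=t['image'][120:270,200:400]
cv2.imwrite('pics/s2c.png',np.hstack([cv2.resize(a,(400,400)),cv2.resize(b,(400,300))[:300] if 0 else cv2.copyMakeBorder(cv2.resize(b,(400,300)),0,100,0,0,0)]))
```

```text
[0.67027793 0.13707433 0.10788895]
[338.9, 151.0] 0.72 135 [0.62424372 0.13823527 0.109     ]
```

View pics/s2c.png

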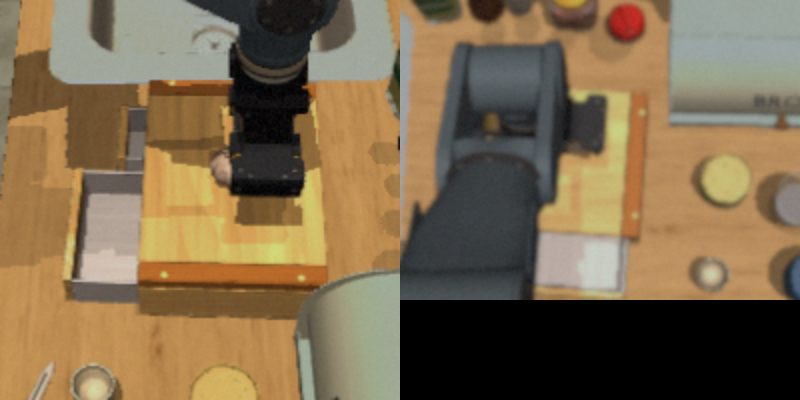

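Request:
play_rows([
  [[7, 0, 0, 0, 0, 0], [7, -2, 0, 0, 0, 0], [7, -3, 0, 0, 0, 0], [7, -3, 0, 0, 0, 0], [7, -3, 0, 0, 0, 0]],
])

```text
time_s: 5.15
position: [0.6351, 0.1269, 0.1075]
tcp_rot: [[-0.999, 0.037, -0.0], [0.037, 0.999, -0.0], [0.0, -0.0, -1.0]]
force: [-0.5, -0.3, -0.0]
opening: 0.344
grasp_force: 0.1
```

Request:
play_rows([
  [[7, -3, 0, 0, 0, 0], [7, -3, 0, 0, 0, 0], [7, -3, 0, 0, 0, 0], [7, -3, 0, 0, 0, 0], [7, -3, 0, 0, 0, 0]],
])

```text
time_s: 5.65
position: [0.5999, 0.1133, 0.1076]
tcp_rot: [[-0.999, 0.037, 0.0], [0.037, 0.999, 0.0], [-0.0, 0.0, -1.0]]
force: [0.1, 0.2, 0.5]
opening: 0.342
grasp_force: 0.1
```

Run:
```python
from h import *
print(bot.read_state()['position'])
s=bot.capture("scene");t=bot.capture("top")
for p in (s,t):
    m=bot.silhouettes(p,"garlic_mid")
    for x in m[:1]: print(x['centre'],x['confidence'],x['pixels'].sum(),onz(p,x['centre'],.109))
a=s['image'][70:270,230:430];b=t['image'][120:270,200:400]
cv2.imwrite('pics/s3c.png',np.hstack([cv2.resize(a,(400,400)),cv2.copyMakeBorder(cv2.resize(b,(400,300)),0,100,0,0,0)]))
```

```text
[0.5998846  0.11331777 0.10757928]
[307.1, 158.1] 0.37 37 [0.55107179 0.11911649 0.109     ]
```

View pics/s3c.png

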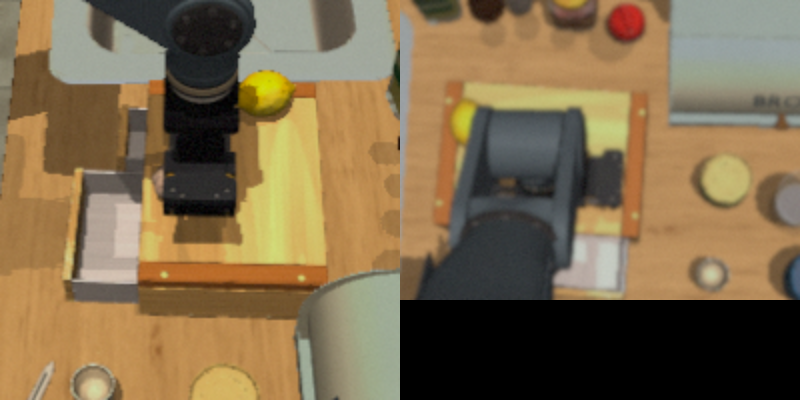

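Request:
play_rows([
  [[6, -2, 0, 0, 0, 0], [6, -2, 0, 0, 0, 0], [6, -2, 0, 0, 0, 0], [6, -2, 0, 0, 0, 0], [5, -2, 0, 0, 0, 0]],
])

```text
time_s: 6.35
position: [0.5703, 0.1045, 0.1075]
tcp_rot: [[-0.999, 0.037, -0.0], [0.037, 0.999, 0.0], [0.0, 0.0, -1.0]]
force: [-0.0, 0.3, 0.6]
opening: 0.342
grasp_force: 0.1
```

Request:
play_rows([
  [[4, 0, 0, 0, 0, 0], [4, 0, 0, 0, 0, 0], [4, 0, 0, 0, 0, 0], [4, 0, 0, 0, 0, 0], [4, 0, 0, 0, 0, 0]],
])

```text
time_s: 6.85
position: [0.5508, 0.1054, 0.1075]
tcp_rot: [[-0.999, 0.037, -0.0], [0.037, 0.999, -0.0], [0.0, -0.0, -1.0]]
force: [-0.7, -0.6, -0.4]
opening: 0.347
grasp_force: 0.0
```

Run:
```python
from h import *
print(bot.read_state()['position'])
s=bot.capture("scene");t=bot.capture("top")
for p in (s,t):
    m=bot.silhouettes(p,"garlic_mid")
    for x in m[:1]: print(x['centre'],x['confidence'],x['pixels'].sum(),onz(p,x['centre'],.109),onz(p,x['centre'],.03))
a=s['image'][70:270,230:430];b=t['image'][120:270,200:400]
cv2.imwrite('pics/s4c.png',np.hstack([cv2.resize(a,(400,400)),cv2.copyMakeBorder(cv2.resize(b,(400,300)),0,100,0,0,0)]))
```

```text
[0.55078573 0.10541951 0.10753391]
[291.3, 182.7] 0.63 119 [0.51613397 0.05243426 0.109     ] [0.51134486 0.10491807 0.03      ]
```

View pics/s4c.png

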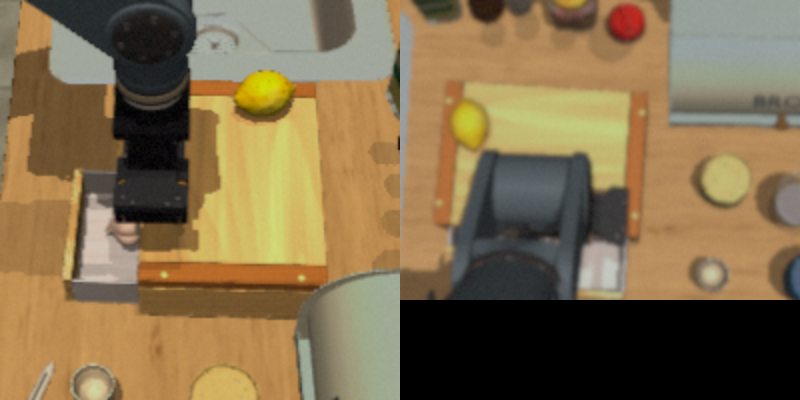

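Request:
play_rows([
  [[0, 0, -15, 0, 0, 0], [36, -4, 0, 0, 0, 0], [37, -4, 0, 0, 0, 0], [37, -3, 0, 0, 0, 0], [36, -3, 0, 0, 0, 0]],
], fingers=0.3)

```text
time_s: 7.55
position: [0.4037, 0.0967, 0.1227]
tcp_rot: [[-0.999, 0.037, 0.001], [0.037, 0.999, -0.0], [-0.001, -0.0, -1.0]]
force: [-0.0, 0.1, 0.5]
opening: 0.635
grasp_force: 0.0
```

Request:
play_rows([
  [[0, 0, 0, 0, 0, 0], [0, 0, 25, 0, 0, 0], [0, 0, 25, 0, 0, 0], [0, 0, 25, 0, 0, 0], [0, 0, 0, 0, 0, 0]],
])

```text
time_s: 8.05
position: [0.4048, 0.0966, 0.0455]
tcp_rot: [[-0.999, 0.037, -0.003], [0.037, 0.999, 0.0], [0.003, -0.0, -1.0]]
force: [-0.6, 0.4, 0.4]
opening: 0.651
grasp_force: 0.0
```

Request:
play_rows([
  [[-7, 0, 0, 0, 0, 0], [-7, 0, 0, 0, 0, 0], [-6, 0, 0, 0, 0, 0], [-5, 0, 0, 0, 0, 0], [-5, 0, 0, 0, 0, 0]],
])

```text
time_s: 8.55
position: [0.4357, 0.0956, 0.0482]
tcp_rot: [[-0.999, 0.037, 0.002], [0.037, 0.999, -0.0], [-0.002, -0.0, -1.0]]
force: [-0.3, -0.3, -0.7]
opening: 0.65
grasp_force: 0.4
```

Request:
play_rows([
  [[-5, 0, 0, 0, 0, 0], [-6, 0, 0, 0, 0, 0], [-7, 0, 0, 0, 0, 0], [-7, 0, 0, 0, 0, 0], [-7, 0, 0, 0, 0, 0]],
])

```text
time_s: 9.05
position: [0.4588, 0.095, 0.0474]
tcp_rot: [[-0.999, 0.036, -0.017], [0.036, 0.999, 0.001], [0.017, -0.0, -1.0]]
force: [-10.9, 0.7, 8.5]
opening: 0.649
grasp_force: 5.3
```

Request:
play_rows([
  [[-7, 0, 0, 0, 0, 0], [-7, 0, 0, 0, 0, 0], [-7, 0, 0, 0, 0, 0], [-7, 0, 0, 0, 0, 0], [-6, 0, 0, 0, 0, 0]],
])

```text
time_s: 9.55
position: [0.4935, 0.0938, 0.0473]
tcp_rot: [[-0.999, 0.036, -0.015], [0.036, 0.999, 0.001], [0.015, -0.0, -1.0]]
force: [-10.8, 0.7, 9.3]
opening: 0.654
grasp_force: 5.1
```

Request:
play_rows([
  [[-6, 0, 0, 0, 0, 0], [-6, 0, 0, 0, 0, 0], [-5, 0, 0, 0, 0, 0], [-4, 0, 0, 0, 0, 0], [-3, 0, 0, 0, 0, 0]],
])

```text
time_s: 10.05
position: [0.5181, 0.0929, 0.0473]
tcp_rot: [[-0.999, 0.036, -0.014], [0.036, 0.999, 0.0], [0.014, -0.0, -1.0]]
force: [-10.1, 0.3, 9.9]
opening: 0.655
grasp_force: 5.2
```

Request:
play_rows([
  [[-3, 0, 0, 0, 0, 0], [-2, 0, 0, 0, 0, 0], [0, 0, 0, 0, 0, 0]],
])

```text
time_s: 10.35
position: [0.5223, 0.0927, 0.0472]
tcp_rot: [[-0.999, 0.037, -0.016], [0.037, 0.999, 0.001], [0.016, 0.0, -1.0]]
force: [-10.5, 0.8, 8.4]
opening: 0.649
grasp_force: 5.4
```

Request:
play_rows([
  [[-2, 0, 0, 0, 0, 0], [-2, 0, 0, 0, 0, 0], [0, 0, 0, 0, 0, 0]],
])

```text
time_s: 10.65
position: [0.5222, 0.0927, 0.0472]
tcp_rot: [[-0.999, 0.038, -0.024], [0.038, 0.999, 0.001], [0.024, 0.0, -1.0]]
force: [-17.8, -1.6, 14.1]
opening: 0.651
grasp_force: 8.8
```

Request:
play_rows([
  [[-2, 0, 0, 0, 0, 0], [0, 0, 0, 0, 0, 0]],
])

```text
time_s: 10.85
position: [0.5222, 0.0927, 0.0472]
tcp_rot: [[-0.999, 0.039, -0.028], [0.039, 0.999, 0.001], [0.028, 0.0, -1.0]]
force: [-20.8, 0.7, 17.2]
opening: 0.649
grasp_force: 10.5
```

Request:
play_rows([
  [[10, 0, 0, 0, 0, 0], [24, 0, 0, 0, 0, 0], [30, 0, 0, 0, 0, 0], [2, 45, 0, 0, 0, 0], [2, 46, 0, 0, 0, 0]],
], fingers=-0.31)

```text
time_s: 11.35
position: [0.4708, 0.1851, 0.0476]
tcp_rot: [[-0.999, 0.041, -0.0], [0.041, 0.999, -0.0], [0.0, -0.0, -1.0]]
force: [1.1, 0.6, -0.1]
opening: 0.363
grasp_force: 0.0
```

Request:
play_rows([
  [[1, 46, 0, 0, 0, 0], [0, 0, 0, 0, 0, 0]],
])

```text
time_s: 11.55
position: [0.4727, 0.2364, 0.048]
tcp_rot: [[-1.0, 0.031, 0.004], [0.031, 1.0, 0.002], [-0.004, 0.002, -1.0]]
force: [0.1, -0.8, 1.3]
opening: 0.346
grasp_force: 0.0
```

Run:
```python
from h import *
print(bot.read_state()['position'])
s=bot.capture("scene");t=bot.capture("top")
a=s['image'][70:270,230:430];b=t['image'][120:270,200:400]
cv2.imwrite('pics/s5c.png',np.hstack([cv2.resize(a,(400,400)),cv2.copyMakeBorder(cv2.resize(b,(400,300)),0,100,0,0,0)]))
```

```text
[0.47270348 0.2363605  0.04801823]
```

View pics/s5c.png

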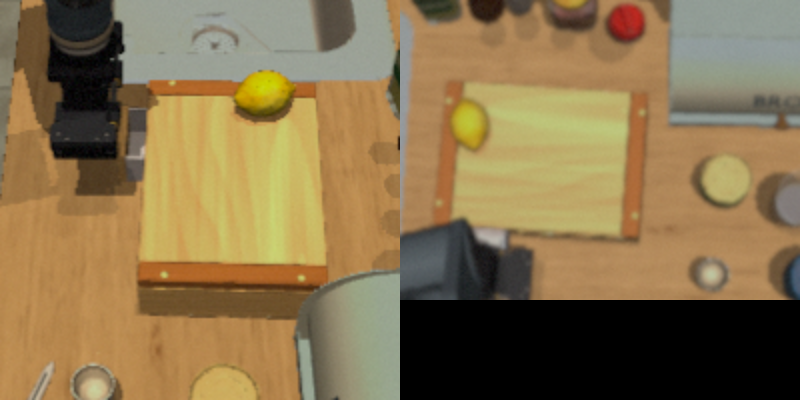

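The wide drawer is closed flush (nothing protrudes below (145,230)). The narrow one still sticks out at (137,150).

Request:
play_rows([
  [[0, -4, 0, 0, 0, 0], [-7, 0, 0, 0, 0, 0], [-7, 0, 0, 0, 0, 0], [-6, 0, 0, 0, 0, 0], [-6, 0, 0, 0, 0, 0]],
])

```text
time_s: 12.15
position: [0.4951, 0.2253, 0.0473]
tcp_rot: [[-0.999, 0.038, -0.008], [0.038, 0.999, -0.001], [0.008, -0.001, -1.0]]
force: [-8.3, 0.5, 6.0]
opening: 0.345
grasp_force: 3.8
```

Request:
play_rows([
  [[-6, 0, 0, 0, 0, 0], [-6, 0, 0, 0, 0, 0], [-5, 0, 0, 0, 0, 0], [-4, 0, 0, 0, 0, 0], [-3, 0, 0, 0, 0, 0]],
])

```text
time_s: 12.65
position: [0.5184, 0.2248, 0.0472]
tcp_rot: [[-0.999, 0.037, -0.008], [0.037, 0.999, -0.001], [0.008, -0.002, -1.0]]
force: [-5.9, 0.7, 5.6]
opening: 0.349
grasp_force: 3.3
```

Request:
play_rows([
  [[-3, 0, 0, 0, 0, 0], [-2, 0, 0, 0, 0, 0], [0, 0, 0, 0, 0, 0]],
])

```text
time_s: 12.95
position: [0.5239, 0.2247, 0.0472]
tcp_rot: [[-0.999, 0.037, -0.006], [0.037, 0.999, -0.001], [0.006, -0.001, -1.0]]
force: [-6.0, 0.4, 4.7]
opening: 0.343
grasp_force: 2.8
```

Request:
play_rows([
  [[-2, 0, 0, 0, 0, 0], [-2, 0, 0, 0, 0, 0], [-2, 0, 0, 0, 0, 0], [0, 0, 0, 0, 0, 0]],
])

```text
time_s: 13.35
position: [0.5284, 0.2246, 0.0472]
tcp_rot: [[-0.999, 0.038, -0.009], [0.038, 0.999, -0.001], [0.009, -0.001, -1.0]]
force: [-8.5, 1.4, 4.4]
opening: 0.347
grasp_force: 4.1
```

Request:
play_rows([
  [[-2, 0, 0, 0, 0, 0], [-2, 0, 0, 0, 0, 0], [0, 0, 0, 0, 0, 0]],
])

```text
time_s: 13.65
position: [0.5282, 0.2246, 0.0471]
tcp_rot: [[-0.999, 0.039, -0.018], [0.039, 0.999, -0.002], [0.018, -0.002, -1.0]]
force: [-15.3, 2.2, 11.3]
opening: 0.346
grasp_force: 7.7
```

Stopped at its back panel. Now back off and look.

Request:
play_rows([
  [[10, 0, 0, 0, 0, 0], [30, 0, 0, 0, 0, 0], [30, 0, 0, 0, 0, 0], [0, 40, -40, 0, 0, 0], [0, 30, -40, 0, 0, 0]],
])

```text
time_s: 14.15
position: [0.4675, 0.2925, 0.1221]
tcp_rot: [[-0.999, 0.038, -0.004], [0.038, 0.999, -0.002], [0.004, -0.002, -1.0]]
force: [1.4, -0.2, -0.3]
opening: 0.345
grasp_force: 0.0
```

Request:
play_rows([
  [[0, 40, -20, 0, 0, 0], [0, 40, -20, 0, 0, 0], [0, 40, 0, 0, 0, 0], [0, 0, 0, 0, 0, 0], [0, 0, 0, 0, 0, 0]],
])

```text
time_s: 14.65
position: [0.4736, 0.4132, 0.1627]
tcp_rot: [[-0.999, 0.035, 0.001], [0.035, 0.999, -0.0], [-0.001, -0.0, -1.0]]
force: [-0.4, 0.6, -0.9]
opening: 0.345
grasp_force: 0.0
```

Run:
```python
from h import *
print(bot.read_state()['position'])
s=bot.capture("scene");t=bot.capture("top")
a=s['image'][80:240,230:390];b=t['image'][150:260,200:360]
cv2.imwrite('pics/s6c.png',np.hstack([cv2.resize(a,(400,400)),cv2.copyMakeBorder(cv2.resize(b,(400,275)),0,125,0,0,0)]))
```

```text
[0.47360576 0.41322309 0.16268154]
```

View pics/s6c.png

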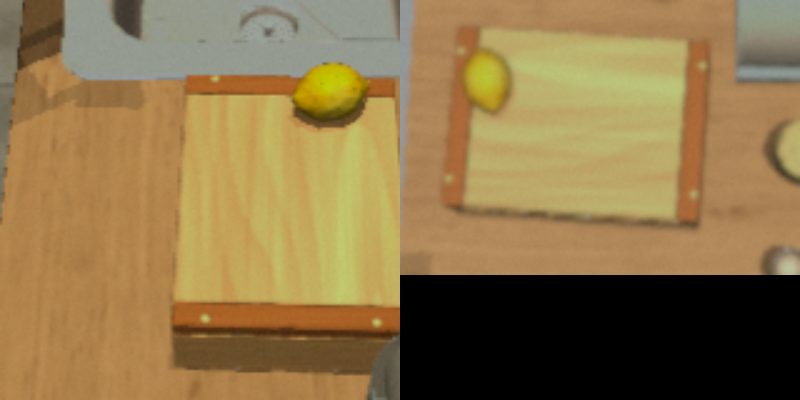

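Both drawers are flush along the front edge (450,208)-(695,224), and the lemon is in place at (487,80). Nothing touches the robot.

```bash
python3 -c "
from rig import bot
print(bot.hand_in())"
```

```text
the job is handed in; nothing more can be done
None
```

I swept the garlic into the wide drawer, pushed both drawers flush with the board's front, left the lemon in place on the board and handed the job in; the hand-in gave no verdict, and with the drawer shut I could not see the garlic again.

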